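# Refit the hanging rail of the brush-drying rack

## Task

Take the loose steel rail from its wooden rest and thread it back into the brush-drying rack: tip first through the round hole of the fixed metal bracket, then through the hole of the levelling block in the slotted post, until its collar is fully home against the fixed bracket, and let go. The levelling block is clamped at an unknown height, so feel gently for its hole and never force the rail (keep it under 30 N), and do not disturb the jar, the bottle or the dish.

Things in the scene. Friction and masses are not known exactly. Their poses are not given: they have to be found in the camera images.
- rail: Loose rail, 0.13-0.21 kg, origin on its axis at the collar's front face, x towards the tip. Steel rod 12 mm in diameter from x = 0 to 170 mm (last 2 mm taper to 10 mm), collar 24 mm in diameter at x = -6 to 0, dark wooden handle 18 mm in diameter at x = -72 to -6. Centre of mass within 20 mm of the origin. Any roll about its axis will do.
- rail_tip (a point): Tip of the rail, on its axis, 170 mm from the rail's origin along its +x. It enters a hole only when within about 2 mm of the hole's centre.
- rail_grip (a point): Middle of the free length of the rail's handle, on its axis (x = -36 mm): the place to grip.
- rest: Fixed plywood rest, 210 x 60 mm, 10 mm base; origin at table height under the rail's collar face. The rail lies level in it along its x, axis 45 mm above the table, in two open notches at x = -68 mm (end of the handle) and 95 mm, 34 mm wide over their cheeks, which reach to the rail's axis: lift straight up. The handle between is free on both sides.
- rack: Fixed rack on a wooden base 110 mm wide (x = -30 to 170 mm, 12 mm thick) with a white tray. Origin at table height under the mouth of the bracket's hole; x is the insertion direction, z up. Fixed aluminium bracket: plate 60 mm wide, x = 0 to 12 mm, top at 135 mm. Wooden post: two uprights 43 mm apart, 154 mm high, x = 127 to 149 mm, the levelling block between them.
- near_hole (a point): Centre of the mouth of the bracket's round hole (15 mm in diameter, 12 mm long, no chamfer), on its outer face: rack x = 0, 110 mm above the table. It leaves the rail room to tilt several degrees; the final slope is up to about 4 degrees.
- far_mid (a point): Middle of the range of the aluminium levelling block, on its face towards the bracket (rack x = 130 mm, 110 mm up). Block 42 mm wide, 52 high, 16 thick; its round hole (14 mm in diameter, along x, no chamfer) lies straight above or below this point by up to 9 mm: not measured, find it by sight or feel. The block is clamped and does not yield to gentle forces.
- jar: Bystander: glass jar with a black cap, 60 mm across, 70 mm high; origin at the centre of its underside.
- flask: Bystander: white plastic bottle, 48 mm across, 85 mm high; origin at the centre of its underside.
- dish: Bystander: white ceramic bowl, 80 mm across, 35 mm high; origin at the centre of its underside.
Mind the look-alikes: they are no part of the job. Several things have the shape of the rail; the one meant has the colours described above.

How it is judged:
By the outcome, as a careful person would: the job done as asked, in the order asked, and still so for the second after the job is handed in, with the robot touching nothing.
It also fails if it takes over 54 s, if anything falls off the work surface, if the arm or the gripper's body presses on something with over 40 N, if the wrist force passes 120 N, or if a joint passes its speed limit or range.

## Robot

A 7-joint arm with a two-finger parallel gripper is mounted at the origin on the work surface. World frame = base frame: x ahead of the robot, y to its left, z up, the work surface at z = 0. Lengths are in m, angles in rad, forces in N, time in s.
With the tool pointing down it reaches from about 0.425 to 0.875 m from the base axis. Payload 4.7 kg.
Tool frame: the origin (TCP) lies midway between the tips of the shut fingers; the grasp point (between the pads) lies 19 mm behind it (bot.hold_point_z is the distance from the TCP to the grasp point, in m); z points along the fingers, y is the line along which they close (so a half turn about z gives the same grasp; the last joint's range is limited). The gripper opens to 87 mm and grips with 3 to 60 N. Pads are 19 mm wide; open, the fingers measure 117 mm over their backs; the gripper's body (75 mm by 190 mm) begins 51 mm behind the grasp point.
Start: joints at [-1.103, 0.321, -0.07, 1.45, 0.023, 1.371, -0.057], TCP at [0.285, 0.584, 0.223] pointing down, gripper open.
Joint ranges: [-2.86, 2.86], [-0.3, 2.09], [-1.38, 1.24], [0.06, 2.45], [-1.56, 4.7], [0.09, 2.05], [-2.69, 2.69]. Speed limits (rad/s): [2.57, 2.57, 3.14, 3.14, 3.14, 3.14, 3.14].

## Interface

Orientations are given as a rotation vector (axis times angle).
In Python, from bench import bot, cams gives the robot as it stands.
- The arm moves only by the tool carry_out, never from a script. Its argument "steps" is a list of rows, each a list of 3 entries, a list of its own where there are three numbers: the opening, from 0 (shut) to 1 (fully open), then the shift along the tool's x, y, z in units of 25 mm (1.0 is 25 mm), then the turn about the tool's z in units of 5 degrees (1.0 is 5 degrees). In form: [[grip, [dx, dy, dz], turn], ...]. A call has 1 to 5 rows; each row shifts and turns the commanded pose from where the row before left it, along the tool's axes as they then stand; what a row does not reach is not made up. A row lasts 1/12 s, in which the tool goes at most 41.7 mm and 7.16 degrees, less where a joint would pass 70% of its speed; a pose out of reach is approached as far as the arm can. A call is refused whole if a number of a shift passes 1 or a number of a turn 1, either way. A call with a gripper value outside its range is refused whole. The fingers move at their own pace and stop on an object; "force" is the grip in N (left out, the last holds). Time passes only in rows, so rows that do not move let the fingers close. It gives the time, the measured TCP pose, the force, the opening and the grip force at its end, in the units of the state.
- bot.get_obs(): the state, without advancing time (a new reading comes with each control period).
- cams.snapshot(name): name is "scene" or "side" or "wrist"; returns a dict with "color" (420x560x3 uint8, red, green, blue), "fx", "fy", "cx", "cy" (pixels), "k1" (the pictures are not rectified: a ray, as slopes to the right and down, at radius r is drawn at 1 + k1 r^2 times it, then the intrinsics apply), "extrinsics" (4x4, takes a point from camera to world coordinates). Camera axes: x right, y down, z forward; pixel columns grow to the right and rows downward; lengths in m; the calibration is good to about 2 mm. A picture is of the moment at which its call begins. There is no depth.
- bot.job_done(): hands the job in; it is judged then, once.
Trained networks look in a picture, given as the dict that the camera call returned (one of the last four; its "shot" number tells which), for a name from the list of things; names that differ only in an ending like _2 or _b are one class to them, and where a whole thing is asked for, a point or a joint stands for the part that bears it (a point fixed in the world has none). Each returns a list of dicts, best first, with "score" (0 to 1); they miss things now and then, are a little off and sometimes report something else, mostly with a low value. They report only what shows in the picture. A call takes as long as a camera call. They do not tell look-alikes from the thing itself.
- cams.silhouettes(picture, query): "pixels" (420x560 bool, what is visible of it) and "extent" ([left, top, right, bottom] as shares, 0 to 1, of the picture: columns of its width, rows of its height, round what is visible of it).
- cams.pinpoint(picture, query): "centre" ([column, row] as shares, 0 to 1, of the picture: columns of its width, rows of its height: a listed point, or the origin of a listed thing).
The state is a dict: "time": time; "joint_pos": joint angles; "joint_vel": joint speeds; "effort": joint torques, N m; "position": TCP position; "tool_rot": TCP orientation; "ft_force": force on the tool from outside, world axes, zero at the start; "moment": the same for the moment, N m; "gripper_width": finger opening in m; "grip_force": force on a finger pad.
Only numpy, scipy, OpenCV 4.12 (cv2) and the standard library are available. Lean on these libraries where they do the work, as an engineer would, in place of code of your own. Each camera call takes 0.05 s, during which the arm holds its last target. There are 200 camera calls.

## Working session

There is one attempt and no reset: what is moved stays moved. The work goes in short steps, Python scripts to look and compute and a tool call to move; the robot and the scene stay as the last step left them, time stands still between calls to the robot, and variables do not carry over. Pictures are saved under pics/ and viewed, at most 11 in all, crops included, and the job is handed in when it is done.

Besides the shell and the picture viewer there is one more tool, called after "Emit:" by a JSON object that holds its "name" and its "arguments", one argument or row to a line. carry_out: Moves the arm, as the interface text tells. Its arguments: {"type":"object","properties":{"steps":{"type":"array","items":{"type":"array"}},"force":{"type":"number"}},"required":["steps"]}

```bash
mkdir -p pics; ls; cat > h.py <<'E'
from bench import bot,cams
import numpy as np,cv2
from scipy.spatial.transform import Rotation as R
from scipy.optimize import least_squares
def ray(p,u,v):
    x,y=(u-p['cx'])/p['fx'],(v-p['cy'])/p['fy']
    a,b=x,y
    for _ in range(30):
        s=1+p['k1']*(a*a+b*b); a,b=x/s,y/s
    E=np.array(p['extrinsics']); d=E[:3,:3]@np.array([a,b,1]); return E[:3,3],d/np.linalg.norm(d)
def atz(p,u,v,z):
    o,d=ray(p,u,v); return o+d*(z-o[2])/d[2]
def proj(p,X):
    E=np.array(p['extrinsics']); c=E[:3,:3].T@(np.array(X)-E[:3,3]); a,b=c[0]/c[2],c[1]/c[2]
    s=1+p['k1']*(a*a+b*b); return np.array([a*s*p['fx']+p['cx'],b*s*p['fy']+p['cy']])
def px(c): return c[0]*560,c[1]*420
def tri(rs):
    A=sum(np.eye(3)-np.outer(d,d) for o,d in rs); b=sum((np.eye(3)-np.outer(d,d))@o for o,d in rs)
    return np.linalg.solve(A,b)
def save(p,n): cv2.imwrite('pics/'+n,p['color'][:,:,::-1])
E
python3 - <<'E'
from h import *
print(bot.get_obs())
P=[]
for n in ['scene','side','wrist']:
    p=cams.snapshot(n); P.append(p['color'])
    save(p,n+'0.png')
    print(n,np.round(np.array(p['extrinsics']),3).tolist(),p['fx'],p['k1'])
    for q in ['rail','rail_tip','rail_grip','rest','rack','near_hole','far_mid','jar','flask','dish']:
        for d in cams.pinpoint(p,q)[:4]: 
            u=px(d['centre']); z={'rail':.045,'rail_tip':.045,'rail_grip':.045,'near_hole':.11,'far_mid':.11}.get(q,0)
            print(q,round(d['score'],2),np.round(u,1),np.round(atz(p,*u,z),3))
E
```

```text
pics
{'time': 0.0, 'joint_pos': array([-1.10287551,  0.32184453, -0.07008226,  1.4516231 ,  0.02263876,
        1.37078775, -0.05687603]), 'joint_vel': array([ 1.04757333e-03, -1.41275099e-03,  9.32705603e-05,  8.37652440e-04,
       -2.13252896e-04,  7.69743826e-04,  7.06814496e-04]), 'effort': array([-7.40113373e-04, -4.91274011e+01, -4.04037209e-01, -3.12535286e+01,
       -6.39936095e-02,  4.35368554e-02,  1.77283159e-04]), 'position': array([0.2847891 , 0.58370426, 0.22147356]), 'tool_rot': array([-7.06602817e-01, -3.06079760e+00,  2.91080144e-03]), 'ft_force': array([-0.17438761, -0.07703773, -0.21226801]), 'moment': array([-0.03952191,  0.07249286, -0.04492682]), 'grip_force': 0.0, 'gripper_width': 0.0871570697920482}
scene [[0.859, 0.438, -0.265, 0.846], [0.512, -0.721, 0.467, -0.694], [0.014, -0.537, -0.844, 1.109], [0.0, 0.0, 0.0, 1.0]] 447.3600781706369 0.018687498652586468
rail 0.97 [240.5 277.4] [ 0.551 -0.336  0.045]
rail 0.85 [106.4 323.7] [ 0.341 -0.601  0.045]
rail 0.79 [162.4 212.7] [ 0.26  -0.286  0.045]
rail_tip 0.97 [294.  319.2] [ 0.721 -0.36   0.045]
rail_tip 0
[... 1251 characters left out ...]
 269.7] [ 0.52  -0.333  0.045]
rest 0.6 [306.9 272.2] [ 0.555 -0.326  0.   ]
rest 0.42 [297.3 269.9] [ 0.527 -0.307  0.   ]
rack 0.96 [266.2 201.2] [0.528 0.017 0.   ]
rack 0.49 [337.7 212. ] [ 0.764 -0.121  0.   ]
near_hole 0.9 [266.4 180.4] [0.53  0.021 0.11 ]
near_hole 0.31 [360.5 258.6] [ 0.702 -0.397  0.11 ]
far_mid 0.82 [258.7 158.3] [0.54 0.14 0.11]
jar 0.5 [314.6 184.6] [0.736 0.037 0.   ]
flask 0.5 [336.  212.7] [ 0.757 -0.122  0.   ]
dish 0.68 [281.2 138. ] [0.707 0.339 0.   ]
dish 0.29 [359.  256.7] [ 0.75  -0.329  0.   ]
wrist [[0.439, 0.856, 0.274, 0.209], [0.899, -0.418, -0.133, 0.622], [0.001, 0.305, -0.952, 0.385], [0.0, 0.0, 0.0, 1.0]] 332.50825297752215 0.008492393480160372
```

View pics/scene0.png

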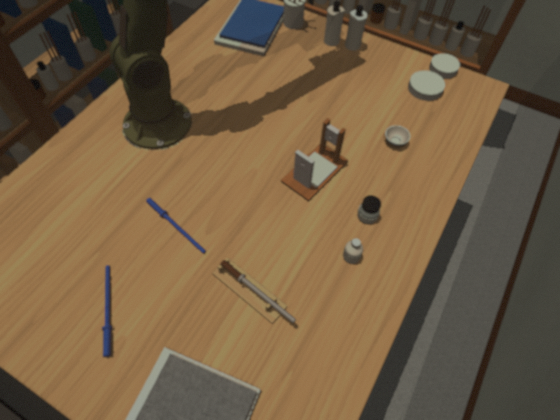

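View pics/side0.png

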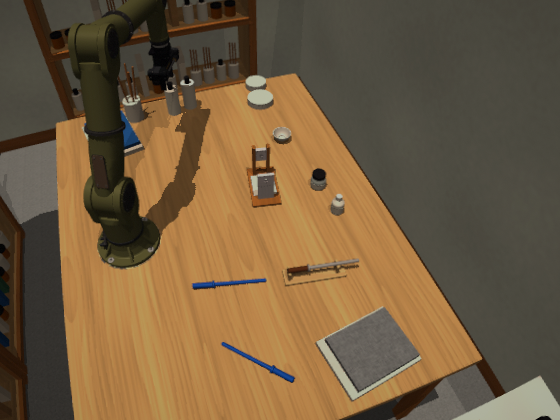

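The scene picture shows three rail shapes: steel with a dark handle on a wooden rest (240,277), and all-blue rods at (162,213) and (106,324). The steel one fits the description. In the side picture the rack's bracket is at about (266,185) and the block at about (259,158). I'll confirm the rail in one enlarged crop, next to crops of the block.

```bash
python3 - <<'E'
from h import *
a=cv2.imread('pics/scene0.png'); b=cv2.imread('pics/side0.png')
def c(i,u,v,w,h): 
    k=400/w; return cv2.resize(i[v-h//2:v+h//2,u-w//2:u+w//2],(400,300),interpolation=cv2.INTER_CUBIC)
t=np.hstack([c(a,325,155,80,60),c(b,262,175,80,60)]); l=np.hstack([c(a,258,292,120,90),c(b,320,270,120,90)])
cv2.imwrite('pics/crop.png',np.vstack([t,l]))
s=cams.snapshot('scene'); d=cams.snapshot('side')
def best(p,q,near):
    L=[px(x['centre']) for x in cams.pinpoint(p,q)]
    L=[u for u in L if np.hypot(u[0]-near[0],u[1]-near[1])<20]
    return L[0] if L else None
ns={'rail':((240,277),(308,267)),'rail_tip':((294,319),(360,258)),'rail_grip':((230,271),(299,270)),'rest':((240,284),(307,272)),'rack':((297,185),(266,201)),'near_hole':((306,161),(266,180)),'far_mid':((329,138),(259,158))}
for q,(x,y) in ns.items():
    u,v=best(s,q,x),best(d,q,y)
    if u and v:
        X=tri([ray(s,*u),ray(d,*v)]); print(q,X.round(4),np.round(u,1),np.round(v,1),(proj(s,X)-u).round(1),(proj(d,X)-v).round(1))
o=bot.get_obs(); M=R.from_rotvec(o['tool_rot']).as_matrix(); print(M.round(3),bot.hold_point_z)
w=cams.snapshot('wrist'); E=np.array(w['extrinsics']); print((M.T@(E[:3,3]-o['position'])).round(4),(M.T@E[:3,:3]).round(3))
E
```

```text
rail [ 0.5502 -0.3274  0.0261] [242.4 277.8] [306.2 268.6] [ 0.  -0.2] [0.1 0.1]
rail_grip [ 0.5157 -0.3278  0.0363] [230.8 271.2] [296.2 269.2] [ 0.3 -1.4] [0.7 0.9]
rest [ 5.484e-01 -3.313e-01 -5.000e-04] [241.7 281.7] [306.1 274.5] [-0.1  0.8] [-0.4 -0.5]
rack [ 0.5281 -0.0032  0.0264] [296.1 185.8] [268.3 200.8] [-0.1  0.6] [-0.2 -0.4]
near_hole [0.5303 0.037  0.092 ] [305.  163.1] [265.4 181.3] [-0.2  0.7] [-0.2 -0.5]
far_mid [0.5529 0.1694 0.0827] [332.6 137.8] [260.  158.5] [-0.3  1.1] [-0.4 -0.8]
[[-0.899  0.438  0.   ]
 [ 0.438  0.899  0.   ]
 [-0.     0.    -1.   ]] 0.0187
[ 0.0846  0.0008 -0.1619] [[-0.    -0.952 -0.305]
 [ 1.    -0.     0.   ]
 [-0.    -0.305  0.952]]
```

View pics/crop.png

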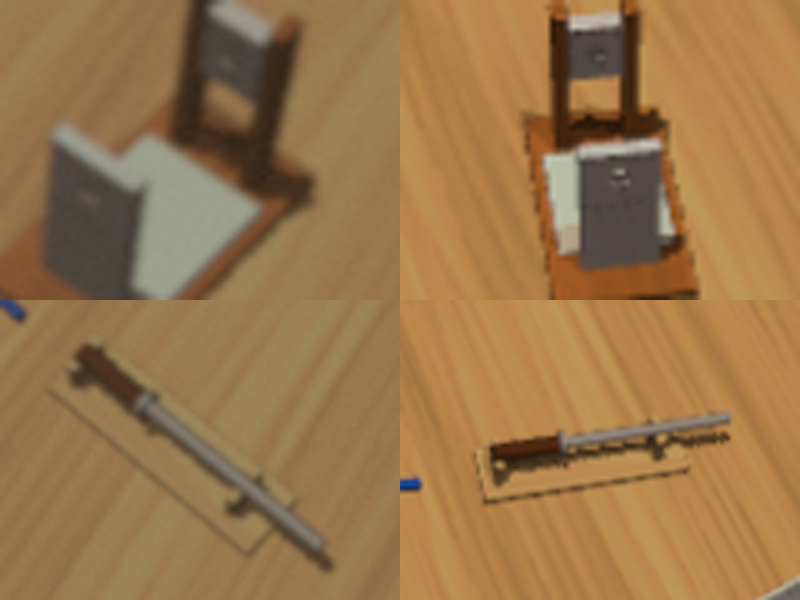

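The crop confirms it: the rail on the rest is steel with a dark wooden handle, with its collar near scene pixel (241,277). Holes show on the bracket (side 266,180) and on the block (side 262,156). Next I'll go to a viewpoint for the wrist camera in front of the rack.

Emit:
{"name": "carry_out", "arguments": {
  "steps": [
    [1, [-0.95, -1, 0], 0],
    [1, [-0.95, -1, 0], 0],
    [1, [-0.95, -1, 0], 0],
    [1, [-0.95, -1, 0], 0],
    [1, [-0.95, -1, 0], 0]
  ]
}}

```text
time: 2.92
position: [0.3372, 0.4182, 0.2226]
tool_rot: [0.706, 3.061, 0.001]
ft_force: [0.3, -0.5, 0.5]
gripper_width: 0.0867
grip_force: 0.0
```

Emit:
{"name": "carry_out", "arguments": {
  "steps": [
    [1, [-0.95, -1, 0], 0],
    [1, [-0.95, -1, 0], 0],
    [1, [-0.95, -1, 0], 0],
    [1, [-0.95, -1, 0], 0],
    [1, [-0.95, -1, 0], 0]
  ]
}}

```text
time: 3.33
position: [0.3891, 0.2538, 0.2229]
tool_rot: [0.706, 3.061, 0.001]
ft_force: [0.0, -0.5, -0.3]
gripper_width: 0.0869
grip_force: 0.0
```

Emit:
{"name": "carry_out", "arguments": {
  "steps": [
    [1, [-0.95, -1, 0], 0],
    [1, [-0.95, -1, 0], 0],
    [1, [-0.95, -1, 0], 0],
    [1, [-0.95, -1, 0], 0],
    [1, [-0.95, -1, 0], 0]
  ]
}}

```text
time: 3.75
position: [0.4411, 0.0893, 0.2229]
tool_rot: [0.706, 3.06, 0.002]
ft_force: [1.1, -0.1, 0.0]
gripper_width: 0.0873
grip_force: 0.0
```

Emit:
{"name": "carry_out", "arguments": {
  "steps": [
    [1, [-0.95, -1, 0], 0],
    [1, [-0.95, -1, 0], 0],
    [1, [-0.95, -1, 0], 0],
    [1, [-0.95, -1, 0], 0],
    [1, [-0.95, -1, 0], 0]
  ]
}}

```text
time: 4.17
position: [0.493, -0.0751, 0.223]
tool_rot: [0.706, 3.06, 0.001]
ft_force: [1.5, -0.1, -0.5]
gripper_width: 0.0871
grip_force: 0.0
```

Emit:
{"name": "carry_out", "arguments": {
  "steps": [
    [1, [0, 0, 0], 1],
    [1, [0, 0, 0], 1],
    [1, [0, 0, 0], 1],
    [1, [0, 0, 0], 1],
    [1, [0, 0, 0], 1]
  ]
}}

```text
time: 4.58
position: [0.4927, -0.0735, 0.2227]
tool_rot: [1.359, 2.832, 0.0]
ft_force: [0.2, -0.3, 0.2]
gripper_width: 0.0868
grip_force: 0.0
```

Emit:
{"name": "carry_out", "arguments": {
  "steps": [
    [1, [0, 0, 0], 1],
    [1, [0, 0, 0], 1],
    [1, [0, 0, 0], 1],
    [1, [0, 0, 0], 1],
    [1, [0, 0, 0], 1]
  ]
}}

```text
time: 5.0
position: [0.4927, -0.0734, 0.2227]
tool_rot: [1.939, 2.471, 0.001]
ft_force: [-0.4, -0.6, -0.2]
gripper_width: 0.0867
grip_force: 0.0
```

Emit:
{"name": "carry_out", "arguments": {
  "steps": [
    [1, [0, 0, 0], 1],
    [1, [0, 0, 0], 1],
    [1, [0, 0, 0], 1],
    [1, [0, 0, 0], 1],
    [1, [0, 0, 0], 1]
  ]
}}

```text
time: 5.42
position: [0.4927, -0.0734, 0.2227]
tool_rot: [2.428, 1.993, 0.001]
ft_force: [0.0, -0.5, -0.6]
gripper_width: 0.0874
grip_force: 0.0
```

Emit:
{"name": "carry_out", "arguments": {
  "steps": [
    [1, [0, 0, 0], 1],
    [1, [0, 0, 0], 1],
    [1, [0, 0, 0], 1],
    [1, [0, 0, 0], 1],
    [1, [0, 0, 0], 1]
  ]
}}

```text
time: 5.83
position: [0.4927, -0.0734, 0.2227]
tool_rot: [-2.802, -1.42, -0.001]
ft_force: [0.2, -1.3, -1.1]
gripper_width: 0.0863
grip_force: 0.0
```

Emit:
{"name": "carry_out", "arguments": {
  "steps": [
    [1, [0, 0, 0], 1],
    [1, [0, 0, 0], 1],
    [1, [0, 0, 0], 1],
    [1, [0, 0, 0], 1],
    [1, [0, 0, 0], 1]
  ]
}}

```text
time: 6.25
position: [0.4927, -0.0734, 0.2227]
tool_rot: [-3.043, -0.78, -0.001]
ft_force: [0.3, 0.6, -0.6]
gripper_width: 0.0871
grip_force: 0.0
```

Emit:
{"name": "carry_out", "arguments": {
  "steps": [
    [1, [0, 0, 0], 1],
    [1, [0, 0, 0], 1],
    [1, [0, 0, 0], 1],
    [1, [0, 0, 0], 1],
    [1, [0, 0, 0], 1]
  ]
}}

```text
time: 6.67
position: [0.4927, -0.0734, 0.2227]
tool_rot: [-3.14, -0.103, -0.001]
ft_force: [1.4, -0.6, 0.4]
gripper_width: 0.087
grip_force: 0.0
```

Emit:
{"name": "carry_out", "arguments": {
  "steps": [
    [1, [0, 0, 0], 1],
    [1, [0, 0, 0], 1],
    [1, [0, 0, 0], 1],
    [1, [0, 0, 0], 1],
    [1, [0, 0, 0], 1]
  ]
}}

```text
time: 7.08
position: [0.4927, -0.0734, 0.2227]
tool_rot: [-3.087, 0.579, -0.001]
ft_force: [0.2, -0.3, 0.8]
gripper_width: 0.0869
grip_force: 0.0
```

```bash
python3 -c "
from h import *
print(bot.get_obs()['joint_pos'].round(2))"
```

```text
[-0.44 -0.02  0.53  1.84  0.01  1.32 -1.85]
```

Emit:
{"name": "carry_out", "arguments": {
  "steps": [
    [1, [0, 0, 0], 1],
    [1, [0, 0, 0], 1],
    [1, [0, 0, 0], 1],
    [1, [0, 0, 0], 1],
    [1, [0, 0, 0], 1]
  ]
}}

```text
time: 7.5
position: [0.4928, -0.0734, 0.2227]
tool_rot: [-2.889, 1.234, -0.001]
ft_force: [0.0, 0.2, -0.2]
gripper_width: 0.0868
grip_force: 0.0
```

Emit:
{"name": "carry_out", "arguments": {
  "steps": [
    [1, [0, 0, 0], 1],
    [1, [0, 0, 0], 1],
    [1, [0, 0, 0], 0]
  ]
}}

```text
time: 7.75
position: [0.4927, -0.0735, 0.2227]
tool_rot: [-2.772, 1.478, -0.0]
ft_force: [0.9, 0.5, 0.5]
gripper_width: 0.0874
grip_force: 0.0
```

```bash
python3 - <<'E'
from h import *
import pickle
w=cams.snapshot('wrist'); pickle.dump(w,open('w1.pkl','wb'))
i=cv2.resize(w['color'][:,:,::-1],(800,600),interpolation=cv2.INTER_CUBIC); cv2.imwrite('pics/w1.png',i)
for X in [(0.53,0.03,.11),(.545,.15,.11)]: print(proj(w,X)*800/560)
print(bot.get_obs()['joint_pos'].round(2))
E
```

```text
[261.61791486 392.72951233]
[159.91654909 508.93347848]
[-0.43 -0.02  0.53  1.84  0.01  1.32 -2.46]
```

View pics/w1.png

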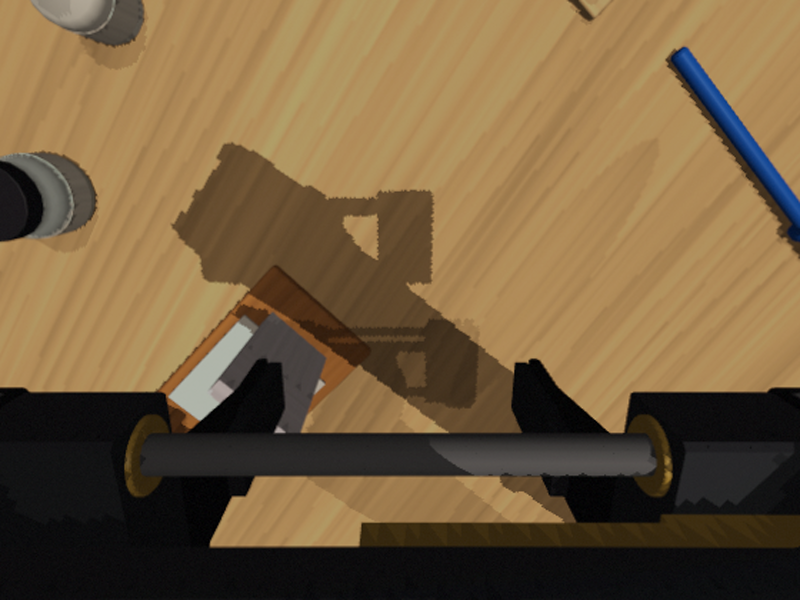

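The wrist view shows the rack's outer base edge, corners near (275,265) and (371,352) of 800x600. The gripper hides the block. So I'll fit the rack's pose and the block's height from enlarged crops of the fixed cameras.

```bash
python3 - <<'E'
from h import *
import pickle
w=pickle.load(open('w1.pkl','rb'))
for c in [(275,265),(371,352)]: print(atz(w,c[0]*.7,c[1]*.7,.012).round(4))
s=cams.snapshot('scene'); d=cams.snapshot('side'); pickle.dump((s,d),open('sd.pkl','wb'))
a=cv2.imread('pics/scene0.png'); b=cv2.imread('pics/side0.png')
f=lambda i,u,v:cv2.resize(i[v:v+60,u:u+40],(400,600),interpolation=cv2.INTER_CUBIC)
f2=lambda i,u,v,w,h:cv2.resize(i[v:v+h,u:u+w],(400,600),interpolation=cv2.INTER_CUBIC)
cv2.imwrite('pics/c2.png',cv2.convertScaleAbs(np.hstack([f2(a,300,118,52,78),f(b,245,143)]),alpha=1.5,beta=10))
E
```

```text
[ 0.573  -0.0151  0.012 ]
[0.4677 0.0058 0.012 ]
```

View pics/c2.png

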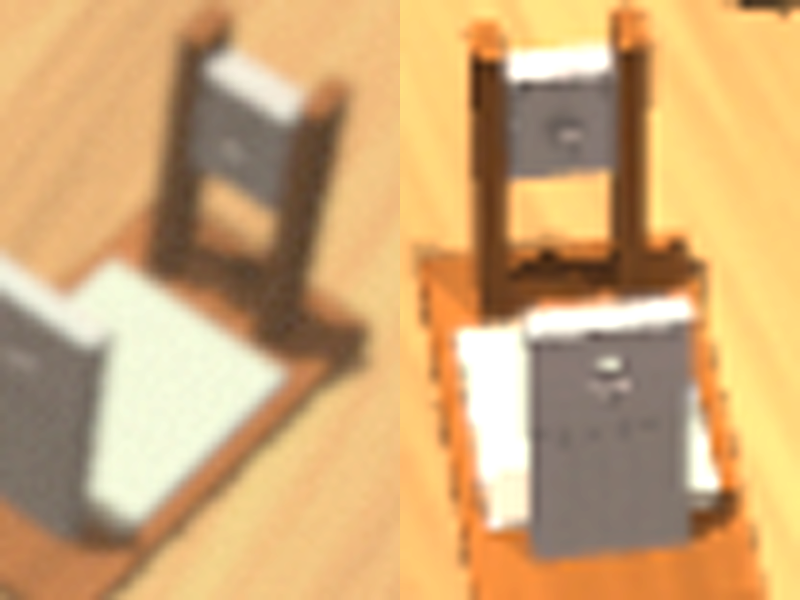

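```bash
cat > fit.py <<'E'
from h import *
import pickle
s,d=pickle.load(open('sd.pkl','rb')); w=pickle.load(open('w1.pkl','rb'))
T=lambda h:[(d,0,30,135,528,333),(d,0,-30,135,692,318),(d,0,30,12,535,555),(d,0,-30,12,690,540),(d,0,0,110,610,375),
(d,130,21,136+h,508,83),(d,130,-21,136+h,614,75),(d,130,21,84+h,508,177),(d,130,-21,84+h,614,168),(d,130,0,110+h,563,128),
(s,0,-30,135,98,348),(s,0,-30,12,78,540),(s,0,0,110,22,355),
(s,130,21,136+h,200,82),(s,130,-21,136+h,297,122),(s,130,21,84+h,192,168),(s,130,-21,84+h,280,208),(s,130,0,110+h,233,152),
(w,-30,-55,12,275*.7,265*.7),(w,-30,55,12,371*.7,352*.7)]
def res(q):
    r=[]
    for i,(p,x,y,z,u,v) in enumerate(T(q[3])):
        if p is d: u,v=(u-400+.5)/10-.5+245,(v+.5)/10-.5+143
        elif p is s: u,v=(u+.5)/(400/52)-.5+300,(v+.5)/(400/52)-.5+118
        c,sn=np.cos(q[2]),np.sin(q[2])
        W=[q[0]+(c*x-sn*y)/1e3,q[1]+(sn*x+c*y)/1e3,z/1e3]
        o=q[4:6] if p is d else q[6:8] if p is s else 0
        e=proj(p,W)-[u,v]+o
        r+=list(e*(.6 if p is w else 1))
    return np.array(r+list(np.array(q[4:])*.7))
f=least_squares(res,[.53,.025,1.4,0,0,0,0,0],x_scale=[.01,.01,.1,5,1,1,1,1],loss='soft_l1')
print(f.x.round(4),np.rad2deg(f.x[2])); print(res(f.x)[:40].reshape(-1,2).round(1).tolist())
J=f.jac; print(np.sqrt(np.diag(np.linalg.inv(J.T@J)))*.4)
E
python3 fit.py
```

```text
[ 0.5263  0.025   1.3889 -0.0536  0.4921 -0.2289  0.9334  0.635 ] 79.57652228116487
[[-0.0, -0.0], [0.1, -0.3], [-0.2, 0.3], [-0.1, 0.0], [0.1, -0.3], [-0.3, 0.0], [0.1, -0.3], [-0.0, 0.5], [0.1, 0.3], [-0.2, -0.0], [-0.3, 0.1], [-1.2, 0.6], [0.5, -0.9], [0.7, -1.2], [-0.4, 0.9], [-0.2, -0.5], [-0.5, 1.5], [1.0, -0.6], [-1.1, -0.3], [0.5, 0.1]]
[6.58031502e-04 6.36524019e-04 4.94808430e-03 1.04534122e+00
 2.21270487e-01 2.00049752e-01 3.06094287e-01 2.71636701e-01]
```

The fit has sub-pixel residuals in the side camera. The rack is at (0.526, 0.025) with x-azimuth 79.6°, and the block is about mid-range (h≈0 ±1 mm). Now I'll go over the rail.

Emit:
{"name": "carry_out", "arguments": {
  "steps": [
    [1, [0.89, 0.5, 0], 0],
    [1, [0.89, 0.5, 0], 0],
    [1, [0.89, 0.5, 0], 0],
    [1, [0.89, 0.5, 0], 0],
    [1, [0.89, 0.5, 0], 0]
  ]
}}

```text
time: 8.32
position: [0.5032, -0.2017, 0.2227]
tool_rot: [-2.775, 1.471, -0.001]
ft_force: [0.4, 0.3, 0.1]
gripper_width: 0.087
grip_force: 0.0
```

Emit:
{"name": "carry_out", "arguments": {
  "steps": [
    [1, [0.89, 0.5, 0], 0],
    [1, [0.89, 0.5, 0], 0],
    [1, [0.89, 0.5, 0], 0],
    [1, [0.89, 0.5, 0], 0],
    [1, [0.89, 0.5, 0], 0]
  ]
}}

```text
time: 8.73
position: [0.5137, -0.3288, 0.2225]
tool_rot: [-2.776, 1.471, -0.0]
ft_force: [0.3, 0.2, -0.0]
gripper_width: 0.0872
grip_force: 0.0
```

Emit:
{"name": "carry_out", "arguments": {
  "steps": [
    [1, [0, 0, 0], -1],
    [1, [0, 0, 0], -1],
    [1, [0, 0, 0], -1],
    [1, [0, 0, 0], -1],
    [1, [0, 0, 0], -1]
  ]
}}

```text
time: 9.15
position: [0.5136, -0.3277, 0.2224]
tool_rot: [-3.03, 0.83, 0.0]
ft_force: [-0.1, -0.2, -0.4]
gripper_width: 0.0871
grip_force: 0.0
```

Emit:
{"name": "carry_out", "arguments": {
  "steps": [
    [1, [0, 0, 0.5], -1],
    [1, [0, 0, 0.5], -1],
    [1, [0, 0, 0.5], -1],
    [1, [0, 0, 0.5], -1],
    [1, [0, 0, 0], -0.4]
  ]
}}

```text
time: 9.57
position: [0.5123, -0.3266, 0.1697]
tool_rot: [-3.131, 0.237, 0.006]
ft_force: [-0.7, -0.4, 0.2]
gripper_width: 0.0871
grip_force: 0.0
```

```bash
python3 - <<'E'
from h import *
import pickle
w=cams.snapshot('wrist'); pickle.dump(w,open('w2.pkl','wb'))
i=cv2.resize(w['color'][:,:,::-1],(800,600),interpolation=cv2.INTER_CUBIC); cv2.imwrite('pics/w2.png',i)
o=bot.get_obs(); print(o['position'],o['time'],R.from_rotvec(o['tool_rot']).as_matrix().round(3).tolist(),o['joint_pos'].round(2))
E
```

```text
[ 0.51272362 -0.32696228  0.1708415 ] 9.6167 [[0.989, -0.151, -0.003], [-0.151, -0.989, 0.001], [-0.003, -0.001, -1.0]] [ 0.02  0.3   0.62  1.65 -0.18  1.26 -1.06]
```

View pics/w2.png

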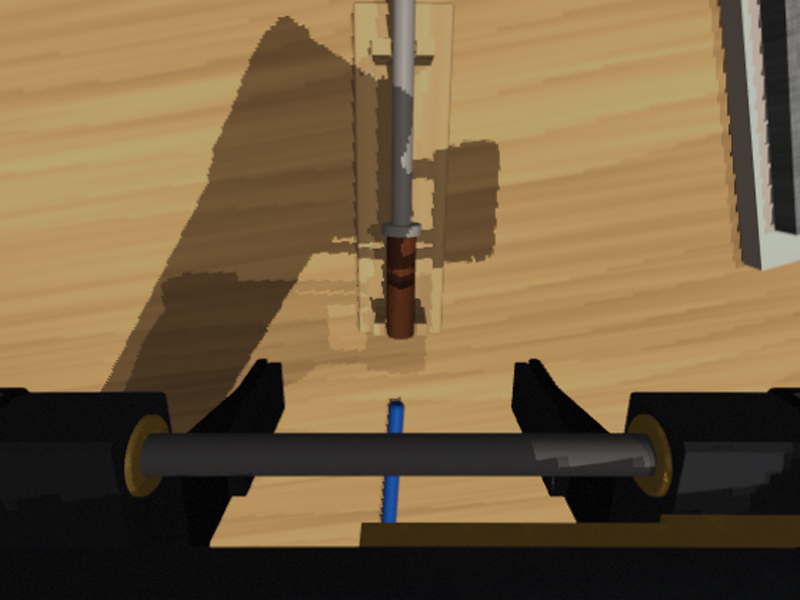

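The wrist view shows the rail along the image column: its handle end is at (400,336), the collar at (402,230) and the rod at (403,20), of 800x600.

```bash
python3 - <<'E'
from h import *
import pickle
w=pickle.load(open('w2.pkl','rb')); o=bot.get_obs(); M=R.from_rotvec(o['tool_rot']).as_matrix()
P=[atz(w,u*.7,v*.7,z) for u,v,z in [(400,336,.042),(402,228,.045),(401,290,.045),(403,20,.045)]]
for p in P: print(p.round(4),(M.T@(p-o['position'])).round(4))
v=P[3]-P[0]; print('az',np.rad2deg(np.arctan2(v[1],v[0])),np.linalg.norm(P[1]-P[0]))
E
```

```text
[ 0.481  -0.3223  0.042 ] [-0.0317  0.0003  0.1289]
[ 0.5513 -0.3341  0.045 ] [0.0396 0.0014 0.1257]
[ 0.5128 -0.3277  0.045 ] [0.0006 0.0009 0.1258]
[ 0.66   -0.3509  0.045 ] [0.1496 0.0015 0.1254]
az -9.061653194228786 0.0713741085514984
```

Emit:
{"name": "carry_out", "arguments": {
  "steps": [
    [1, [0.1, 0.04, 0.9], 0.1],
    [1, [0, 0, 1], 0],
    [1, [0, 0, 1], 0],
    [1, [0, 0, 1], 0],
    [1, [0, 0, 0.9], 0]
  ]
}}

```text
time: 10.03
position: [0.516, -0.329, 0.0515]
tool_rot: [-3.131, 0.259, -0.0]
ft_force: [0.7, -0.3, 0.2]
gripper_width: 0.0871
grip_force: 0.0
```

Emit:
{"name": "carry_out", "arguments": {
  "steps": [
    [1, [0, 0, 0.5], 0],
    [1, [0, 0, 0.45], 0],
    [1, [0, 0, 0], 0],
    [1, [0, 0, 0], 0]
  ]
}}

```text
time: 10.37
position: [0.5162, -0.3294, 0.0292]
tool_rot: [3.131, -0.26, 0.001]
ft_force: [0.6, -1.0, 0.1]
gripper_width: 0.0869
grip_force: 0.0
```

Emit:
{"name": "carry_out", "arguments": {
  "steps": [
    [0, [0, 0, 0], 0],
    [0, [0, 0, 0], 0],
    [0, [0, 0, 0], 0],
    [0, [0, 0, 0], 0],
    [0, [0, 0, 0], 0]
  ],
  "force": 45
}}

```text
time: 10.78
position: [0.5161, -0.3293, 0.0294]
tool_rot: [3.131, -0.26, 0.002]
ft_force: [-0.0, 0.2, -0.1]
gripper_width: 0.0617
grip_force: 0.0
```

Emit:
{"name": "carry_out", "arguments": {
  "steps": [
    [0, [0, 0, 0], 0],
    [0, [0, 0, 0], 0],
    [0, [0, 0, 0], 0],
    [0, [0, 0, 0], 0],
    [0, [0, 0, 0], 0]
  ]
}}

```text
time: 11.2
position: [0.5158, -0.3291, 0.0287]
tool_rot: [-3.131, 0.26, 0.0]
ft_force: [-0.4, 0.2, 1.2]
gripper_width: 0.0286
grip_force: 0.0
```

Emit:
{"name": "carry_out", "arguments": {
  "steps": [
    [0, [0, 0, 0.1], 0],
    [0, [0, 0, 0], 0],
    [0, [0, 0, 0], 0],
    [0, [0, 0, 0], 0],
    [0, [0, 0, 0], 0]
  ]
}}

```text
time: 11.62
position: [0.5157, -0.329, 0.0261]
tool_rot: [-3.131, 0.26, 0.0]
ft_force: [0.2, -0.1, -1.7]
gripper_width: 0.0166
grip_force: 44.9
```

Emit:
{"name": "carry_out", "arguments": {
  "steps": [
    [0, [0, 0, 0], 0],
    [0, [0, 0, -0.4], 0],
    [0, [0, 0, -0.8], 0],
    [0, [0, 0, -0.8], 0],
    [0, [0, 0, -0.8], 0]
  ]
}}

```text
time: 12.03
position: [0.5154, -0.3292, 0.0975]
tool_rot: [-3.131, 0.261, 0.001]
ft_force: [0.7, -0.4, -1.3]
gripper_width: 0.0164
grip_force: 44.9
```

Emit:
{"name": "carry_out", "arguments": {
  "steps": [
    [0, [0, 0, -1], 0],
    [0, [0, 0, -1], 0],
    [0, [0, 0, -0.9], 0],
    [0, [0, 0, 0], 0],
    [0, [0, 0, 0], 0]
  ]
}}

```text
time: 12.45
position: [0.5164, -0.3298, 0.1705]
tool_rot: [3.13, -0.261, 0.005]
ft_force: [-0.2, -0.1, -2.0]
gripper_width: 0.0167
grip_force: 44.9
```

```bash
python3 - <<'E'
from h import *
import pickle
S={n:cams.snapshot(n) for n in ['scene','side','wrist']}; pickle.dump(S,open('S3.pkl','wb'))
o=bot.get_obs(); print(o['position'],o['time'],R.from_rotvec(o['tool_rot']).as_matrix().round(4).tolist(),o['joint_pos'].round(2),o['moment'],o['ft_force'],o['gripper_width'])
M=R.from_rotvec(o['tool_rot']).as_matrix(); p=o['position']
f2=lambda i,c,w,h:cv2.resize(cv2.getRectSubPix(np.ascontiguousarray(i['color'][:,:,::-1]),(w,h),c),(400,300),interpolation=cv2.INTER_CUBIC)
W=S['wrist']; ims=[]
for n in ['scene','side']:
    c=proj(S[n],p+M@[.15,0,-.0187]); print(n,c); ims.append(f2(S[n],tuple(map(int,c)),120,90))
W2=cv2.resize(W['color'][:,:,::-1],(400,300)); 
cv2.imwrite('pics/c3.png',np.vstack([np.hstack(ims),np.hstack([W2,f2(W,(280,150),200,150)])]))
E
```

```text
[ 0.51490705 -0.32844515  0.16727434] 12.6 [[0.9863, -0.165, -0.0024], [-0.165, -0.9863, 0.0014], [-0.0026, -0.0009, -1.0]] [ 0.01  0.31  0.62  1.65 -0.18  1.25 -1.07] [-0.07272717  0.21841818  0.01170964] [-0.41224332  0.74171034 -1.28083771] 0.016825442415017176
scene [275.77780199 282.50427266]
side [347.01193946 237.43788027]
```

View pics/c3.png

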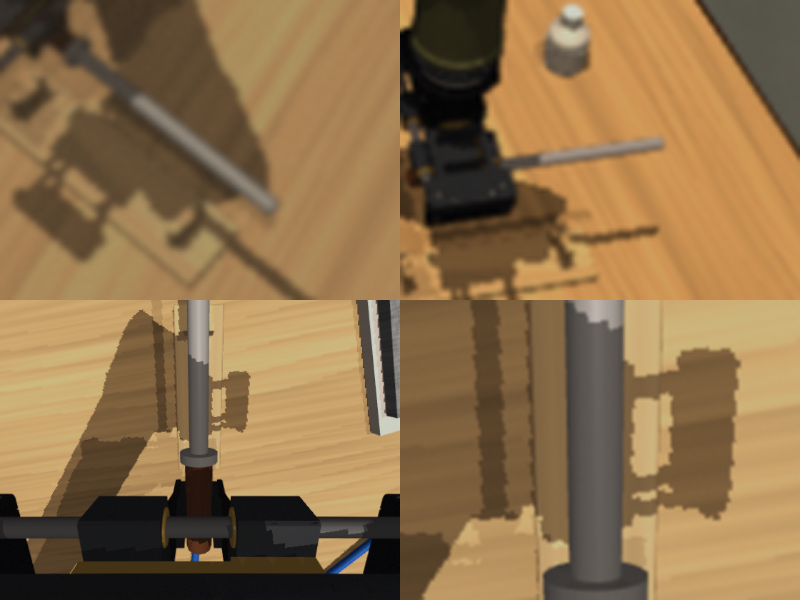

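The rail is held. Its tip shows in the scene crop at (272,210) and in the side crop at (662,143). Now I'll triangulate it for droop.

```bash
python3 - <<'E'
from h import *
import pickle
S=pickle.load(open('S3.pkl','rb')); o=bot.get_obs(); M=R.from_rotvec(o['tool_rot']).as_matrix(); p=o['position']
g=lambda c,x,y:((int(c[0])-59.5+(x+.5)/(10/3)-.5),(int(c[1])-44.5+(y+.5)/(10/3)-.5))
a=np.array(g((275,282),272,210))-[.93,.64]; b=np.array(g((347,237),262,143))-[.49,-.23]
X=tri([ray(S['scene'],*a),ray(S['side'],*b)])
print(a,b,X.round(4),(M.T@(X-p)).round(4),proj(S['scene'],X)-a,proj(S['side'],X)-b)
for pitch in [-4,-2,0,2,4]:
    t=np.deg2rad(pitch); X=p+M@np.array([.0+.2035*np.cos(t),0,-.0187+.2035*np.sin(t)]); print(pitch,proj(S['scene'],X)-a,proj(S['side'],X)-b)
W=S['wrist']
for u,v in [(198,305),(198,440),(198,462)]: 
    u,v=u*1.4,(v-300)*1.4
    X=atz(W,u,v,p[2]+.0187); print((M.T@(X-p)).round(4))
E
```

```text
[295.82 299.51] [365.26 235.28] [ 0.72   -0.3649  0.1862] [ 0.2082  0.0021 -0.0195] [-0.0070848  0.0465995] [-0.02023378 -0.02529777]
-4 [-0.95286409 -4.43430749] [-1.06795139 -2.92047255]
-2 [-0.99795167 -3.11806079] [-1.35268855 -1.56259105]
0 [-1.13195196 -1.88760758] [-1.71181438 -0.20328066]
2 [-1.35304239 -0.74320322] [-2.14403815  1.15590128]
4 [-1.65929746  0.31506935] [-2.64801896  2.51343447]
[ 0.1203 -0.0011 -0.019 ]
[ 0.0465 -0.0012 -0.0188]
[ 0.0318 -0.0012 -0.0188]
```

Emit:
{"name": "carry_out", "arguments": {
  "steps": [
    [0, [0, 0, 0], -1],
    [0, [0, 0, 0], -1],
    [0, [0, 0, 0], -1],
    [0, [0, 0, 0], -1],
    [0, [0, 0, 0], -1]
  ]
}}

```text
time: 13.02
position: [0.5149, -0.3286, 0.1669]
tool_rot: [-3.11, -0.43, 0.004]
ft_force: [0.1, 0.5, -2.3]
gripper_width: 0.0167
grip_force: 45.0
```

Emit:
{"name": "carry_out", "arguments": {
  "steps": [
    [0, [0, 0, 0], -1],
    [0, [0, 0, 0], -1],
    [0, [0, 0, 0], -1],
    [0, [0, 0, 0], -1],
    [0, [0, 0, 0], -1]
  ]
}}

```text
time: 13.43
position: [0.5149, -0.3286, 0.1669]
tool_rot: [-2.943, -1.093, 0.004]
ft_force: [0.4, 0.1, -1.2]
gripper_width: 0.0169
grip_force: 45.0
```

Emit:
{"name": "carry_out", "arguments": {
  "steps": [
    [0, [0, 0, 0], -1],
    [0, [0, 0, 0], -1],
    [0, [0, 0, 0], -1],
    [0, [0, 0, 0], -1],
    [0, [0, 0, 0], -1]
  ]
}}

```text
time: 13.85
position: [0.5149, -0.3286, 0.1669]
tool_rot: [-2.636, -1.704, 0.003]
ft_force: [1.0, -0.7, -1.9]
gripper_width: 0.0166
grip_force: 45.0
```

Emit:
{"name": "carry_out", "arguments": {
  "steps": [
    [0, [0, 0, 0], -1],
    [0, [0, 0, 0], -1],
    [0, [0, 0, 0], -0.8],
    [0, [0, 0, 0], 0],
    [0, [0, 0, 0], 0]
  ]
}}

```text
time: 14.27
position: [0.5152, -0.3288, 0.1674]
tool_rot: [-2.416, -2.005, 0.001]
ft_force: [0.5, -0.1, -1.9]
gripper_width: 0.0164
grip_force: 44.9
```

```bash
cat >> h.py <<'E'
RX,RY,RA=.5263,.0250,np.deg2rad(79.58)
def st():
    o=bot.get_obs(); M=R.from_rotvec(o['tool_rot']).as_matrix(); p=o['position']
    d=p[:2]-[RX,RY]; c,s=np.cos(RA),np.sin(RA)
    print('t',o['time'],'p',p.round(4),'rackTCP',np.array([c*d[0]+s*d[1],-s*d[0]+c*d[1],p[2]]).round(4),'az',np.rad2deg(np.arctan2(M[1,0],M[0,0])).round(2),'pitch',np.rad2deg(M[2,0]).round(2),'F',o['ft_force'].round(1),'q',o['joint_pos'].round(2))
    return o,M
E
python3 -c "
from h import *
o,M=st(); c,s=np.cos(RA),np.sin(RA)
for x,z in [(-.2216,.0911),(-.2216,.1673)]:
    T=np.array([RX+c*x,RY+s*x,z]); print((M.T@(T-o['position'])/.025).round(2))"
```

```text
t 14.2667 p [ 0.5152 -0.3288  0.1674] rackTCP [-0.35   -0.053   0.1674] az 79.38 pitch 0.04 F [ 0.5 -0.1 -1.9] q [ 0.19  0.28  0.4   1.64 -0.11  1.25  0.43]
[ 5.13 -2.13  3.06]
[ 5.13 -2.14  0.01]
```

Emit:
{"name": "carry_out", "arguments": {
  "steps": [
    [0, [0.94, -0.43, 0.6], 0],
    [0, [0.94, -0.43, 0.6], 0],
    [0, [0.94, -0.43, 0.6], 0],
    [0, [0.94, -0.43, 0.6], 0],
    [0, [0.94, -0.42, 0.65], 0]
  ]
}}

```text
time: 14.68
position: [0.484, -0.2027, 0.0916]
tool_rot: [-2.417, -2.006, 0.0]
ft_force: [0.4, 0.0, -1.6]
gripper_width: 0.017
grip_force: 44.9
```

Emit:
{"name": "carry_out", "arguments": {
  "steps": [
    [0, [0, 0, 0], 0],
    [0, [0, 0, 0], 0],
    [0, [0, 0, 0], 0]
  ]
}}

```text
time: 14.93
position: [0.4848, -0.2044, 0.0926]
tool_rot: [2.416, 2.007, -0.0]
ft_force: [-0.2, -0.7, -1.1]
gripper_width: 0.0169
grip_force: 44.9
```

```bash
python3 - <<'E'
from h import *
import pickle
o,M=st()
S={n:cams.snapshot(n) for n in ['scene','side','wrist']}; pickle.dump((S,o),open('S4.pkl','wb'))
f=lambda i,c,w,h:cv2.resize(np.ascontiguousarray(i['color'][:,:,::-1])[c[1]-h//2:c[1]+h//2,c[0]-w//2:c[0]+w//2],(400,300),interpolation=cv2.INTER_CUBIC)
T=o['position']+M@[.2066,0,-.0189]; cs=[]
for n in ['scene','side']: c=proj(S[n],T); print(n,c); cs.append(tuple(map(int,c)))
print(cs)
W=cv2.resize(S['wrist']['color'][:,:,::-1],(400,300))
i=np.vstack([np.hstack([f(S['scene'],cs[0],80,60),f(S['side'],cs[1],80,60)]),np.hstack([W,f(S['wrist'],(280,100),200,150)])])
cv2.imwrite('pics/c4.png',cv2.convertScaleAbs(i,alpha=1.4))
E
```

```text
t 14.9333 p [ 0.4848 -0.2044  0.0926] rackTCP [-0.2331 -0.0007  0.0926] az 79.44 pitch -0.03 F [-0.2 -0.7 -1.1] q [ 0.04  0.17  0.33  1.92 -0.06  1.06  0.22]
scene [296.34250935 167.64983785]
side [266.54628372 184.95182897]
[(296, 167), (266, 184)]
```

View pics/c4.png

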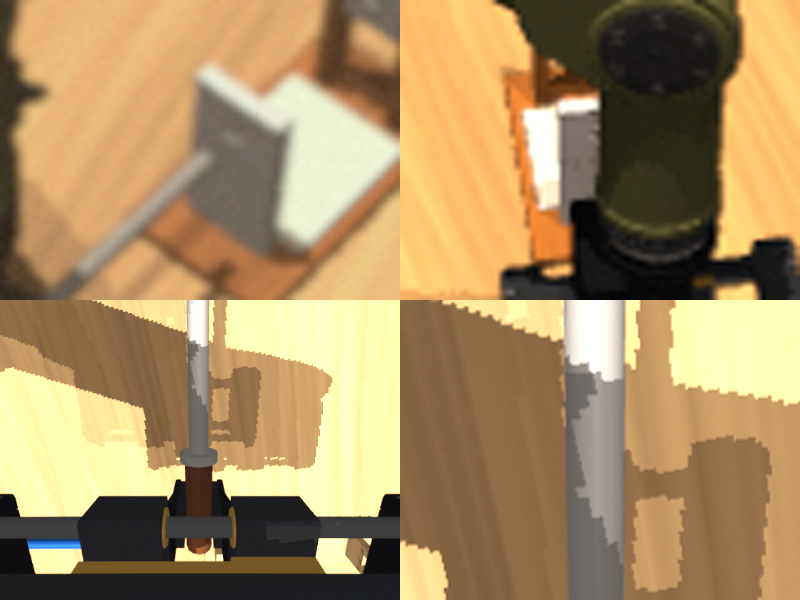

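The scene view shows the tip (208,155) lined up with the hole (232,138), to within a pixel. The arm hides the side view. I'll correct height and lateral offset, then feel forward.

Emit:
{"name": "carry_out", "arguments": {
  "steps": [
    [0, [0, -0.03, 0.06], 0],
    [0, [0.45, 0, 0], 0],
    [0, [0.4, 0, 0], 0],
    [0, [0.1, 0, 0], 0],
    [0, [0, 0, 0], 0]
  ]
}}

```text
time: 15.5
position: [0.4888, -0.1786, 0.0911]
tool_rot: [-2.412, -2.012, -0.001]
ft_force: [0.3, 0.2, -0.9]
gripper_width: 0.0166
grip_force: 44.9
```

Emit:
{"name": "carry_out", "arguments": {
  "steps": [
    [0, [0.1, 0, 0], 0],
    [0, [0, 0, 0], 0]
  ]
}}

```text
time: 15.67
position: [0.4888, -0.1776, 0.0911]
tool_rot: [2.415, 2.009, 0.0]
ft_force: [0.3, 0.1, -2.0]
gripper_width: 0.0168
grip_force: 44.9
```

Emit:
{"name": "carry_out", "arguments": {
  "steps": [
    [0, [0.08, 0, 0], 0],
    [0, [0, 0, 0], 0]
  ]
}}

```text
time: 15.83
position: [0.4891, -0.1757, 0.0911]
tool_rot: [-2.415, -2.009, -0.0]
ft_force: [-0.4, 0.5, -0.6]
gripper_width: 0.0165
grip_force: 44.9
```

```bash
python3 -c "
from h import *
o,M=st()"
```

```text
t 15.8333 p [ 0.4891 -0.1757  0.0911] rackTCP [-0.2041  0.0003  0.0911] az 79.5 pitch 0.02 F [-0.4  0.5 -0.6] q [ 0.01  0.15  0.31  1.94 -0.05  1.06  0.16]
```

Emit:
{"name": "carry_out", "arguments": {
  "steps": [
    [0, [0.1, 0, 0], 0],
    [0, [0, 0, 0], 0]
  ]
}}

```text
time: 16.0
position: [0.4896, -0.173, 0.0911]
tool_rot: [-2.415, -2.009, -0.0]
ft_force: [-0.4, 0.4, -1.1]
gripper_width: 0.017
grip_force: 44.9
```

Emit:
{"name": "carry_out", "arguments": {
  "steps": [
    [0, [0.1, 0, 0], 0],
    [0, [0.06, 0, 0], 0],
    [0, [0, 0, 0], 0]
  ]
}}

```text
time: 16.25
position: [0.4904, -0.169, 0.0911]
tool_rot: [-2.415, -2.009, -0.0]
ft_force: [0.9, 0.7, -1.4]
gripper_width: 0.0168
grip_force: 44.9
```

```bash
python3 -c "
from h import *
o,M=st()"
```

```text
t 16.25 p [ 0.4904 -0.169   0.0911] rackTCP [-0.1973  0.0002  0.0911] az 79.53 pitch 0.02 F [ 0.9  0.7 -1.4] q [ 0.    0.15  0.3   1.94 -0.05  1.06  0.14]
```

The tip is inside the bracket hole with no force. I'll advance towards the block.

Emit:
{"name": "carry_out", "arguments": {
  "steps": [
    [0, [0.4, 0, 0], 0],
    [0, [0.6, 0, 0], 0],
    [0, [0.6, 0, 0], 0],
    [0, [0.6, 0, 0], 0],
    [0, [0, 0, 0], 0]
  ]
}}

```text
time: 16.67
position: [0.5011, -0.111, 0.091]
tool_rot: [-2.409, -2.014, -0.003]
ft_force: [0.5, 0.7, -1.0]
gripper_width: 0.0164
grip_force: 44.9
```

Emit:
{"name": "carry_out", "arguments": {
  "steps": [
    [0, [0.5, 0, 0], 0],
    [0, [0.5, 0, 0], 0],
    [0, [0.5, 0, 0], 0],
    [0, [0.4, 0, 0], 0],
    [0, [0, 0, 0], 0]
  ]
}}

```text
time: 17.08
position: [0.5093, -0.0663, 0.091]
tool_rot: [-2.412, -2.012, -0.001]
ft_force: [0.2, 0.5, -0.8]
gripper_width: 0.0162
grip_force: 45.0
```

```bash
python3 -c "
from h import *
o,M=st()"
```

```text
t 17.0833 p [ 0.5093 -0.0663  0.091 ] rackTCP [-0.0929  0.0002  0.091 ] az 79.68 pitch 0.06 F [ 0.2  0.5 -0.8] q [-0.13  0.14  0.22  1.95 -0.04  1.05 -0.07]
```

Emit:
{"name": "carry_out", "arguments": {
  "steps": [
    [0, [0.2, 0, 0], 0],
    [0, [0.2, 0, 0], 0],
    [0, [0, 0, 0], 0]
  ]
}}

```text
time: 17.33
position: [0.5109, -0.0583, 0.0911]
tool_rot: [-2.415, -2.009, -0.001]
ft_force: [0.5, 0.8, -1.3]
gripper_width: 0.0168
grip_force: 45.0
```

Emit:
{"name": "carry_out", "arguments": {
  "steps": [
    [0, [0.1, 0, 0], 0],
    [0, [0, 0, 0], 0],
    [0, [0.08, 0, 0], 0],
    [0, [0, 0, 0], 0]
  ]
}}

```text
time: 17.67
position: [0.5116, -0.0544, 0.0911]
tool_rot: [-2.415, -2.009, -0.0]
ft_force: [0.3, -0.1, -1.3]
gripper_width: 0.0168
grip_force: 45.0
```

Emit:
{"name": "carry_out", "arguments": {
  "steps": [
    [0, [0.06, 0, 0], 0],
    [0, [0, 0, 0], 0]
  ]
}}

```text
time: 17.83
position: [0.5119, -0.0528, 0.0911]
tool_rot: [-2.415, -2.009, -0.0]
ft_force: [-0.0, 0.2, -1.4]
gripper_width: 0.0169
grip_force: 45.0
```

```bash
python3 -c "
from h import *
o,M=st()"
```

```text
t 17.8333 p [ 0.5119 -0.0528  0.0911] rackTCP [-0.0791  0.0001  0.0911] az 79.51 pitch 0.01 F [-0.   0.2 -1.4] q [-0.14  0.14  0.21  1.95 -0.03  1.05 -0.1 ]
```

Emit:
{"name": "carry_out", "arguments": {
  "steps": [
    [0, [0.08, 0, 0], 0],
    [0, [0, 0, 0], 0]
  ]
}}

```text
time: 18.0
position: [0.512, -0.0523, 0.091]
tool_rot: [2.415, 2.008, -0.002]
ft_force: [-1.2, -3.3, -1.0]
gripper_width: 0.0165
grip_force: 44.9
```

Emit:
{"name": "carry_out", "arguments": {
  "steps": [
    [0, [0.08, 0, 0], 0],
    [0, [0, 0, 0], 0]
  ]
}}

```text
time: 18.17
position: [0.5119, -0.0521, 0.0909]
tool_rot: [2.415, 2.006, -0.005]
ft_force: [-1.7, -7.0, -0.2]
gripper_width: 0.0169
grip_force: 44.9
```

Emit:
{"name": "carry_out", "arguments": {
  "steps": [
    [0, [0.06, 0, 0], 0],
    [0, [0, 0, 0], 0]
  ]
}}

```text
time: 18.33
position: [0.5119, -0.052, 0.0908]
tool_rot: [2.416, 2.004, -0.007]
ft_force: [-1.4, -9.3, -0.4]
gripper_width: 0.0168
grip_force: 44.9
```

The tip met the block face at about 9 N, so it's not at the hole. I'll back off slightly and look.

Emit:
{"name": "carry_out", "arguments": {
  "steps": [
    [0, [-0.3, 0, 0], 0],
    [0, [0, 0, 0], 0]
  ]
}}

```text
time: 18.5
position: [0.5113, -0.056, 0.0911]
tool_rot: [-2.417, -2.007, -0.0]
ft_force: [-0.5, -0.6, -1.6]
gripper_width: 0.0166
grip_force: 44.9
```

```bash
python3 - <<'E'
from h import *
import pickle
o,M=st()
S={n:cams.snapshot(n) for n in ['scene','side']}; pickle.dump((S,o),open('S5.pkl','wb'))
T=o['position']+M@[.2066,0,-.0189]; 
for n in S: print(n,proj(S[n],T),proj(S[n],T+[0,0,.01]))
f2=lambda i,u,v,w,h:cv2.resize(np.ascontiguousarray(i['color'][:,:,::-1])[v:v+h,u:u+w],(400,600),interpolation=cv2.INTER_CUBIC)
i=np.hstack([f2(S['scene'],305,118,40,60),f2(S['side'],240,143,40,60)])
cv2.imwrite('pics/c5.png',cv2.convertScaleAbs(i,alpha=1.6))
E
```

```text
t 18.5 p [ 0.5113 -0.056   0.0911] rackTCP [-0.0824  0.0001  0.0911] az 79.4 pitch 0.02 F [-0.5 -0.6 -1.6] q [-0.14  0.14  0.21  1.95 -0.03  1.05 -0.1 ]
scene [328.92045845 137.24116017] [329.32477931 134.95655287]
side [260.52084667 156.54062409] [260.49423307 154.62757759]
```

View pics/c5.png

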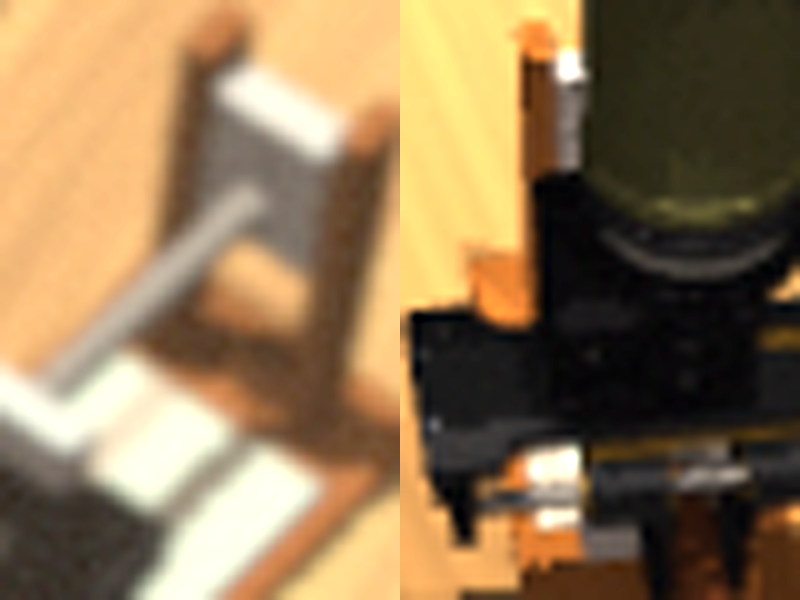

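The tip sits roughly on the block's centre in the scene view, at about (250,200) of the crop. The miss is a couple of millimetres, too fine to see here. I'll feel for the hole with a light press and small sweeps, starting upward.

Emit:
{"name": "carry_out", "arguments": {
  "steps": [
    [0, [0, 0, -0.06], 0],
    [0, [0.24, 0, 0], 0],
    [0, [0, 0, 0], 0]
  ]
}}

```text
time: 18.85
position: [0.5126, -0.0499, 0.0927]
tool_rot: [2.414, 2.008, -0.002]
ft_force: [-0.4, -4.1, -1.8]
gripper_width: 0.0172
grip_force: 44.9
```

Emit:
{"name": "carry_out", "arguments": {
  "steps": [
    [0, [0, 0, 0], 0.1],
    [0, [0, 0, 0], 0.1],
    [0, [0, 0, 0], 0]
  ]
}}

```text
time: 19.1
position: [0.5125, -0.0482, 0.0925]
tool_rot: [-2.432, -1.987, -0.001]
ft_force: [-0.3, -0.6, -1.2]
gripper_width: 0.0165
grip_force: 45.0
```

Emit:
{"name": "carry_out", "arguments": {
  "steps": [
    [0, [0, 0, 0], -0.1],
    [0, [0, 0, 0], -0.1],
    [0, [0, 0, 0], -0.1],
    [0, [0, 0, 0], -0.1],
    [0, [0, 0, 0], 0]
  ]
}}

```text
time: 19.52
position: [0.5131, -0.0483, 0.0927]
tool_rot: [-2.397, -2.03, -0.003]
ft_force: [2.2, 1.8, -2.8]
gripper_width: 0.0169
grip_force: 45.1
```

```bash
python3 -c "
from h import *
o,M=st()"
```

```text
t 19.5167 p [ 0.5131 -0.0483  0.0927] rackTCP [-0.0744 -0.0003  0.0927] az 80.53 pitch 0.08 F [ 2.2  1.8 -2.8] q [-0.15  0.14  0.2   1.95 -0.03  1.06 -0.09]
```

It dropped in: the axial force vanished, the tip is 4 mm further on, and turning back raises a side force. I'll undo the turn and advance gently.

Emit:
{"name": "carry_out", "arguments": {
  "steps": [
    [0, [0, 0, 0], 0.15],
    [0, [0, 0, 0], 0.15],
    [0, [0.1, 0, 0], 0],
    [0, [0, 0, 0], 0]
  ]
}}

```text
time: 19.85
position: [0.5129, -0.0465, 0.0926]
tool_rot: [-2.424, -1.999, 0.001]
ft_force: [0.0, 0.1, -1.6]
gripper_width: 0.0168
grip_force: 44.9
```

Emit:
{"name": "carry_out", "arguments": {
  "steps": [
    [0, [0.12, 0, 0], 0],
    [0, [0.12, 0, 0], 0],
    [0, [0, 0, 0], 0]
  ]
}}

```text
time: 20.1
position: [0.5143, -0.0399, 0.0926]
tool_rot: [-2.423, -1.999, -0.0]
ft_force: [0.4, -0.5, -1.5]
gripper_width: 0.0167
grip_force: 44.9
```

```bash
python3 -c "
from h import *
o,M=st()"
```

```text
t 20.1 p [ 0.5143 -0.0399  0.0926] rackTCP [-0.066   0.0001  0.0926] az 79.05 pitch 0.02 F [ 0.4 -0.5 -1.5] q [-0.16  0.14  0.2   1.94 -0.03  1.06 -0.14]
```

Emit:
{"name": "carry_out", "arguments": {
  "steps": [
    [0, [0.2, 0, 0], 0],
    [0, [0.2, 0, 0], 0],
    [0, [0.2, 0, 0], 0],
    [0, [0, 0, 0], 0]
  ]
}}

```text
time: 20.43
position: [0.5174, -0.0242, 0.0926]
tool_rot: [-2.422, -2.0, -0.001]
ft_force: [-0.6, 0.3, -1.6]
gripper_width: 0.0168
grip_force: 44.9
```

Emit:
{"name": "carry_out", "arguments": {
  "steps": [
    [0, [0.15, 0, 0], 0],
    [0, [0.1, 0, 0], 0],
    [0, [0, 0, 0], 0]
  ]
}}

```text
time: 20.68
position: [0.5183, -0.0192, 0.0925]
tool_rot: [-2.423, -1.999, -0.0]
ft_force: [0.3, 1.9, -2.7]
gripper_width: 0.0167
grip_force: 44.9
```

Emit:
{"name": "carry_out", "arguments": {
  "steps": [
    [0, [0.1, 0, 0], 0],
    [0, [0, 0, 0], 0]
  ]
}}

```text
time: 20.85
position: [0.5187, -0.0172, 0.0925]
tool_rot: [-2.424, -1.998, -0.0]
ft_force: [-0.1, 0.3, -1.8]
gripper_width: 0.0167
grip_force: 44.9
```

```bash
python3 -c "
from h import *
o,M=st()"
```

```text
t 20.85 p [ 0.5187 -0.0172  0.0925] rackTCP [-0.0428 -0.0002  0.0925] az 79.01 pitch 0.01 F [-0.1  0.3 -1.8] q [-0.19  0.15  0.18  1.94 -0.03  1.06 -0.18]
```

Emit:
{"name": "carry_out", "arguments": {
  "steps": [
    [0, [0.1, 0, 0], 0],
    [0, [0, 0, 0], 0]
  ]
}}

```text
time: 21.02
position: [0.5192, -0.0147, 0.0925]
tool_rot: [-2.424, -1.998, -0.0]
ft_force: [-1.1, -0.3, -2.8]
gripper_width: 0.0171
grip_force: 44.9
```

Emit:
{"name": "carry_out", "arguments": {
  "steps": [
    [0, [0.1, 0, 0], 0],
    [0, [0, 0, 0], 0]
  ]
}}

```text
time: 21.18
position: [0.5195, -0.0131, 0.0925]
tool_rot: [2.424, 1.998, -0.001]
ft_force: [-0.6, -2.9, -1.7]
gripper_width: 0.0166
grip_force: 44.9
```

Emit:
{"name": "carry_out", "arguments": {
  "steps": [
    [0, [0.08, 0, 0], 0],
    [0, [0, 0, 0], 0]
  ]
}}

```text
time: 21.35
position: [0.5195, -0.0131, 0.0925]
tool_rot: [2.424, 1.996, -0.005]
ft_force: [-2.4, -6.7, -1.2]
gripper_width: 0.0169
grip_force: 45.0
```

Emit:
{"name": "carry_out", "arguments": {
  "steps": [
    [0, [0.08, 0, 0], 0],
    [0, [0, 0, 0], 0]
  ]
}}

```text
time: 21.52
position: [0.5195, -0.0131, 0.0925]
tool_rot: [2.424, 1.994, -0.008]
ft_force: [-2.5, -9.9, -0.2]
gripper_width: 0.0169
grip_force: 45.0
```

The collar is home: it stops hard exactly at the predicted TCP of −38.6 mm in rack x. I'll lower the rail onto the hole's floor, keep a light press and release.

Emit:
{"name": "carry_out", "arguments": {
  "steps": [
    [0, [0, 0, 0.04], 0],
    [0, [-0.04, 0, 0], 0],
    [0, [0, 0, 0], 0]
  ]
}}

```text
time: 21.77
position: [0.5197, -0.0131, 0.092]
tool_rot: [2.425, 1.994, -0.005]
ft_force: [-4.0, -7.9, 2.8]
gripper_width: 0.0171
grip_force: 45.0
```

Emit:
{"name": "carry_out", "arguments": {
  "steps": [
    [0.5, [0, 0, 0], 0],
    [0.5, [0, 0, 0], 0],
    [0.5, [0, 0, 0], 0],
    [0.5, [0, 0, 0], 0],
    [0.5, [0, 0, 0], 0]
  ]
}}

```text
time: 22.18
position: [0.5206, -0.0088, 0.0918]
tool_rot: [-2.423, -1.999, -0.002]
ft_force: [-0.2, -0.1, 0.3]
gripper_width: 0.04
grip_force: 0.0
```

Emit:
{"name": "carry_out", "arguments": {
  "steps": [
    [0.5, [0, 0, 0], 0],
    [0.5, [0, 0, 0], 0],
    [0.5, [0, 0, 0], 0]
  ]
}}

```text
time: 22.43
position: [0.5203, -0.0094, 0.0916]
tool_rot: [-2.424, -1.999, -0.0]
ft_force: [0.1, 0.1, -0.7]
gripper_width: 0.0432
grip_force: 0.0
```

```bash
python3 - <<'E'
from h import *
import pickle
o,M=st(); print(o['gripper_width'])
w=cams.snapshot('wrist'); pickle.dump((w,o),open('w6.pkl','wb'))
s=cams.snapshot('scene')
i=np.hstack([cv2.resize(w['color'][100:400,180:380,::-1],(400,600)),cv2.resize(s['color'][115:205,290:350,::-1],(400,600),interpolation=cv2.INTER_CUBIC)])
cv2.imwrite('pics/c6.png',cv2.convertScaleAbs(i,alpha=1.5))
E
```

```text
t 22.4333 p [ 0.5203 -0.0094  0.0916] rackTCP [-0.0349 -0.0003  0.0916] az 79.01 pitch 0.01 F [ 0.1  0.1 -0.7] q [-0.2   0.15  0.18  1.93 -0.03  1.06 -0.2 ]
0.043244339180662374
```

View pics/c6.png

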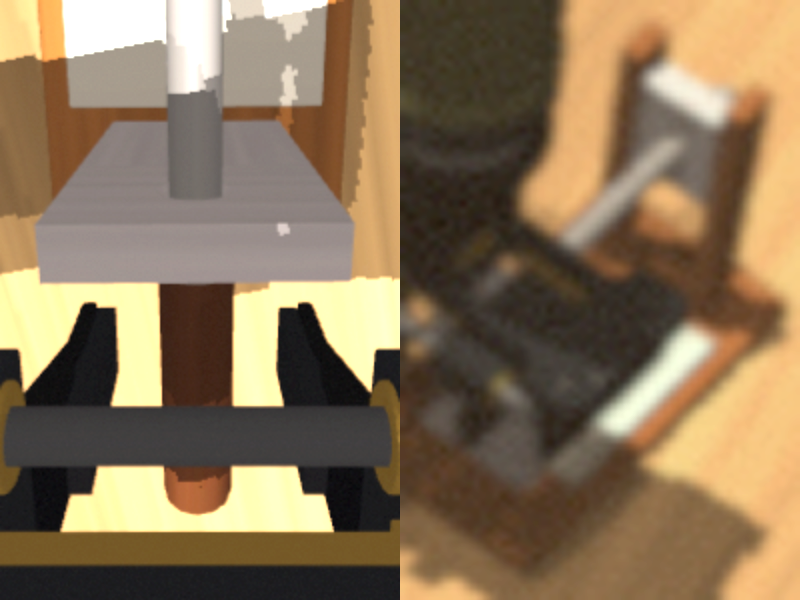

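The wrist view shows the rail through the bracket, its collar hidden behind the plate, with the fingers clear either side of the handle. The scene shows it going into the block. I'll lift away and check.

Emit:
{"name": "carry_out", "arguments": {
  "steps": [
    [0.5, [0, 0, -0.4], 0],
    [0.5, [0, 0, -0.8], 0],
    [0.5, [0, 0, -1], 0],
    [0.5, [0, 0, -1], 0],
    [0.5, [0, 0, -1], 0]
  ]
}}

```text
time: 22.95
position: [0.5201, -0.0097, 0.1985]
tool_rot: [2.424, 1.998, 0.001]
ft_force: [0.1, 0.7, 0.5]
gripper_width: 0.0434
grip_force: 0.0
```

Emit:
{"name": "carry_out", "arguments": {
  "steps": [
    [0.5, [-1, 0, -1], 0],
    [0.5, [-1, 0, -0.8], 0],
    [0.5, [-1, 0, 0], 0],
    [0.5, [-1, 0, 0], 0],
    [0.5, [0, 0, 0], 0]
  ]
}}

```text
time: 23.37
position: [0.5001, -0.1142, 0.2433]
tool_rot: [2.43, 1.986, -0.001]
ft_force: [0.6, -1.3, 0.7]
gripper_width: 0.0433
grip_force: 0.0
```

```bash
python3 - <<'E'
from h import *
o,M=st()
w=cams.snapshot('wrist'); s=cams.snapshot('scene')
c,sn=np.cos(RA),np.sin(RA); g=lambda x,z:np.array([RX+c*x,RY+sn*x,z])
for x in (-.072,-.006,0,.0): print(x,proj(w,g(x,.119 if x<-.05 else .1095)))
print('plate top front',proj(w,g(0,.135)))
L=cams.silhouettes(w,'rail')
for d in L[:2]:
    e=np.array(d['extent'])*[560,420,560,420]; print(d['score'],e)
    print('handle end x_rack by row:',[round(float(np.dot(atz(w,(e[0]+e[2])/2,e[3],z)[:2]-[RX,RY],[c,sn])),4) for z in (.101,.109,.118)])
for d in cams.pinpoint(w,'rail')[:2]: u=px(d['centre']); print(d['score'],u,np.dot(atz(w,*u,.109)[:2]-[RX,RY],[c,sn]))
cv2.imwrite('pics/w7.png',cv2.resize(w['color'][:,:,::-1],(800,600)))
E
```

```text
t 23.3667 p [ 0.5001 -0.1142  0.2433] rackTCP [-0.1417  0.0006  0.2433] az 78.53 pitch -0.14 F [ 0.6 -1.3  0.7] q [-0.1   0.01  0.28  1.77 -0.    1.36 -0.03]
-0.072 [277.15579949 125.11259495]
-0.006 [275.55368369  38.88051818]
0 [275.3933873   30.42050349]
0.0 [275.3933873   30.42050349]
plate top front [275.15078316  22.88966135]
0.97 [263.48    0.    291.2   125.118]
handle end x_rack by row: [-0.073, -0.0726, -0.0721]
0.79 (274.176, 28.686) 0.001332945184996998
```

View pics/w7.png

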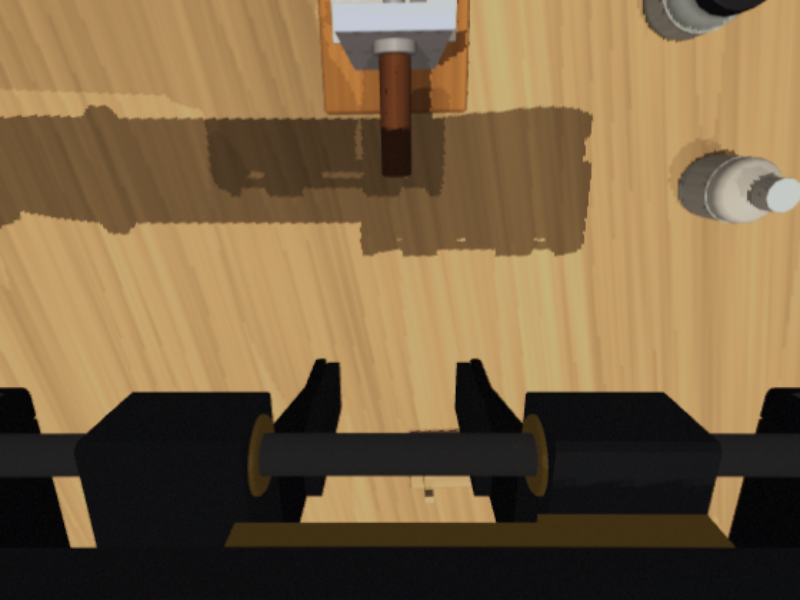

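The wrist view shows the collar flush against the plate at (395,45). The handle end measures −72.6 mm in rack x, where −72 is fully home. The bottle and jar are where they were, and the gripper is clear, so I'm handing in.

```bash
python3 -c "
from bench import bot
print(bot.job_done())"
```

```text
the job is handed in; nothing more can be done
None
```

The steel rail is threaded through the bracket and the levelling block, its collar is home against the bracket and it has been released; the job was handed in at about 23 s with contact forces around 10 N, and the jar, bottle and dish were never touched.

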